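# Hold a pill cassette against the reminder dock's sprung sync pin

## Robot

A 6-joint arm with a two-finger parallel gripper is mounted at the origin on the work surface. World frame = base frame: x ahead of the robot, y to its left, z up, the work surface at z = 0. Lengths are in m, angles in rad, forces in N, time in s.
With the tool pointing down it reaches from about 0.325 to 0.775 m from the base axis. Payload 5.5 kg.
Tool frame: the origin (TCP) lies at the very end of the fingers, on their centre line; the grasp point (between the pads) lies 19 mm behind it; z points along the fingers, y is the direction in which the jaws open and shut (so a half turn about z gives the same grasp; the last joint's range is limited). The gripper opens to 88 mm and grips with 3 to 60 N. Pads are 20 mm wide; open, the fingers measure 115 mm over their backs; the gripper's body (75 mm by 178 mm) begins 61 mm behind the grasp point.
Start: joints at [1.173, 0.091, 1.231, -0, 1.82, -0.057], TCP at [0.201, 0.566, 0.223] pointing down, gripper open.
Joint ranges: [-2.87, 2.87], [-0.86, 2.18], [0.17, 2.46], [-1.51, 4.65], [0.06, 2.69], [-2.65, 2.65]. Speed limits (rad/s): [2.57, 2.57, 3.01, 3.14, 3.14, 3.14].

## Interface

Orientations are given as a 3x3 rotation matrix whose columns are the frame's x, y, z axes.
In Python, from bench import * gives the robot as it stands.
- The arm moves only by the tool send_rows, never from a script. Its argument "targets" is a list of rows, each a list of 3 entries, a list of its own where there are three numbers: the shift along the tool's x, y, z in mm, then the turn, a rotation vector about the tool's x, y, z in degrees, then the closure, from -1 (fully open) to 1 (shut), so that 0 is half open. In form: [[[dx, dy, dz], [ax, ay, az], jaw], ...]. A call has 1 to 12 rows; each row is the pose to reach, as a shift and turn from the pose commanded when the call began, along the tool's axes at that moment; what a row does not reach only later rows make up. A row lasts 1/8 s, in which the tool goes at most 62.5 mm and 10.7 degrees, less where a joint would pass 70% of its speed; a pose out of reach is approached as far as the arm can. A call with a gripper value outside its range is refused whole. The fingers move at their own pace and stop on an object; "newtons" is the grip in N (left out, the last holds). Time passes only in rows, so rows that repeat a pose let the fingers close. It gives the time, the measured TCP pose, the force and the opening at its end, in the units of the state.
- get_obs(): the state, without advancing time (a new reading comes with each control period).
- camera(name): name is "scene" or "top"; returns the picture (400x640x3 uint8, red, green, blue); there is no depth.
- camera_info(name): a dict with "fx", "fy", "cx", "cy" (pixels), "camera_from_world" (4x4, takes a point from world to camera coordinates). Camera axes: x right, y down, z forward; pixel columns grow to the right and rows downward; lengths in m; the calibration is good to about 2 mm. A picture is of the moment at which its call begins. camera_info takes no time and is no camera call.
- job_done(): hands the job in, once; it reports no verdict.
The state is a dict: "clock": time; "q": joint angles; "qd": joint speeds; "joint_torque": joint torques, N m; "position": TCP position; "orientation": TCP orientation; "wrist_force": force on the tool from outside, world axes, zero at the start; "ft_torque": the same for the moment, N m; "opening": opening from 0.0 (shut) to 1.0 (fully open).
Only numpy, scipy, OpenCV 4.12 (cv2) and the standard library are available. Lean on these libraries where they do the work, as an engineer would, in place of code of your own. Each camera call takes 0.05 s, during which the arm holds its last target. There are 200 camera calls.

## Task

Take the flat mint-green pill cassette off its sloping bamboo rest and stand it upright on its long thin edge in the channel of the white reminder dock, still clear of the sprung brass pin; then slide it along the channel against the pin until its end meets the dark steel hard stop, firmly but without ramming it. Finish while still gripping it there, upright on the dock floor and pressed against the stop, because the spring pushes it back as soon as it is let go. Leave the things on the red tray where they stand.

Things in the scene. Friction and masses are not known exactly. Their poses are not given: they have to be found in the camera images.
- cassette: mint-green flat pill cassette, a slab 12 mm thick (its x axis), 100 mm long (y) and 60 mm high (z), about 70 g. Origin at its centre; ends and faces are alike, either end may lead. It starts leaning on the rest, its z axis tilted 30 degrees from vertical towards the rest's -x, its y along the rest's y. Both fingers are free to grip its thickness at the middle of its upper long edge, coming along its z.
- rest: small fixed bamboo easel, foot 76 x 104 x 6 mm, origin under the foot on the table. Two cheeks 14 mm wide, at y = +42 and -42 mm, carry the cassette's ends; between them (70 mm) there is nothing under it but the 6 mm foot. The cassette's centre starts 65 mm above the table, over the rest's origin within 4 mm along y.
- dock: fixed white reminder dock, base 80 mm (x) by 215 mm (y from -85 to +130 mm), floor 12 mm above its origin, which lies on the table. Two grey rails 8 mm high stand on the floor along y, from y = -75 to +45 mm, leaving a channel 20 mm wide about x = 0. Pin and stop are at the +y end: push the cassette towards the dock's +y.
- channel (a point): point on the dock floor, in the middle of the channel (dock x = 0, y = -6 mm, z = 12 mm): a cassette standing centred over it has its leading end 15 mm short of the pin.
- stop: dark steel hard stop, fixed upright block 44 mm wide, 18 mm thick, 64 mm high at the +y end of the channel, its top 76 mm above the table; origin on the middle of the face that the cassette meets (dock y = 75 mm, z = 44 mm).
- stop_face (a point): point on the stop's face where the pin goes in (dock y = 75 mm, z = 52 mm, so 40 mm above the dock floor).
- pin_tip (a point): centre of the tip of the brass pin, 12 mm in diameter, which stands 16 mm out of the stop's face, 40 mm above the dock floor.
- pin (a joint): travel of the sprung pin towards the dock's +y, m: 0 = fully out, 0.016 = flush with the stop's face, where the cassette meets the stop. It takes about 2 N to start it and 6.3 N to hold it flush; force beyond that goes into the stop.
- case: three-tier stacking medicine case, cream and rose plastic with red lid, 88 x 88 x 76 mm, loose bystander on the tray; origin at the centre of its underside
- dish_a: small indigo porcelain dish, 84 mm wide, 22 mm high, loose bystander on the tray; origin at the centre of its underside
- dish_b: small indigo porcelain dish, 84 mm wide, 22 mm high, loose bystander on the tray; origin at the centre of its underside
- stopper: glass pitcher stopper, 44 mm wide, 70 mm high, loose bystander on the tray; origin at the centre of its underside
- crusher: stainless steel screw-top pill crusher, 46 mm wide, 77 mm high, loose bystander on the tray; origin at the centre of its underside
- teacup: white teacup, 72 mm wide, 75 mm high, loose bystander on the tray; origin at the centre of its underside
- tray: fixed red lacquered tray, 240 x 420 x 22 mm, floor 6 mm thick; origin under its centre
Mind the look-alikes: they are no part of the job. What is shaped like the rest but blue or purple is not meant.

How it is judged:
On the way, in this order (a step that is already met when the one before it is completed fails the run):
1. the cassette is lifted clear of the rest (height (world z) of cassette above 0.09 m and contact force between cassette and rest below 0.01 N), for 0.1 s.
2. the cassette stands upright on its long thin edge in the dock's channel, the pin still out (angle between the z axis of cassette and the z axis of dock, either way round below 0.1 rad and angle between the y axis of cassette and the y axis of dock, either way round below 0.12 rad and x of cassette in the frame of dock between -0.007 and 0.007 m and z of cassette in the frame of dock between 0.038 and 0.0465 m and y of cassette in the frame of dock between -0.05 and 0.02 m and value of joint pin below 0.004 m), for 0.2 s.
At the end, for the whole second after the job is handed in: Cassette upright (0.1 rad) on its long edge, at most 4.5 mm above the dock floor, within 7 mm and 0.12 rad of the channel's middle line, its end pressed on the stop by over 0.8 N, pin in by over 14.5 mm, all at rest, fingers still on it (angle between the z axis of cassette and the z axis of dock, either way round below 0.1 rad and angle between the y axis of cassette and the y axis of dock, either way round below 0.12 rad and x of cassette in the frame of dock between -0.007 and 0.007 m and z of cassette in the frame of dock between 0.038 and 0.0465 m and value of joint pin above 0.0145 m and velocity of joint pin between -0.01 and 0.01 m/s and contact force between cassette and stop above 0.8 N and contact force between the fingers and cassette above 1 N and linear speed of cassette below 0.015 m/s); the arm keeps its last pose, push and grip.
It fails at once if the cassette rams the stop (more than 40 N) (contact force between cassette and stop above 40 N).
It fails at once if a thing on the tray is moved by more than 20 mm or tipped (distance of any of case, dish_a, dish_b, stopper, crusher, teacup from where it was at the start of the episode above 0.02 m or angle between any of case, dish_a, dish_b, stopper, crusher, teacup's own z axis and vertical above 0.5 rad).
It also fails if it takes over 48 s, if anything falls off the work surface, if the arm or the gripper's body presses on something with over 40 N, if the wrist force passes 120 N, or if a joint passes its speed limit or range.

## Working session

There is one attempt and no reset: what is moved stays moved. The work goes in short steps, Python scripts to look and compute and a tool call to move; the robot and the scene stay as the last step left them, time stands still between calls to the robot, and variables do not carry over. Pictures are saved under pics/ and viewed, about 8 in all and at most 12, crops included, and the job is handed in when it is done.

Besides the shell and the picture viewer there is one more tool, called after "Call:" as name([rows], argument=value, ...), one row to a line, values as JSON. send_rows: Moves the arm, as the interface text tells. Its arguments: {"type":"object","properties":{"targets":{"type":"array"},"newtons":{"type":"number"}},"required":["targets"]}

```bash
mkdir -p pics; python3 - <<'E'
from bench import *
import cv2,numpy as np
for n in("scene","top"):
    cv2.imwrite(f"pics/{n}0.png",camera(n)[:,:,::-1]); i=camera_info(n); print(n,i["fx"],i["fy"],i["cx"],i["cy"]);print(np.round(i["camera_from_world"],4).tolist())
print(get_obs())
E
```

```text
scene 504.16765231271324 504.16765231271324 319.159747798212 204.715687323686
[[0.1972, 0.9801, -0.0223, -0.1577], [0.6129, -0.141, -0.7775, -0.2522], [-0.7651, 0.1397, -0.6285, 1.5585], [0.0, 0.0, 0.0, 1.0]]
top 419.2646963919688 419.2646963919688 314.73981984142335 191.84009261176718
[[-0.0232, -0.9997, 0.004, 0.0603], [-0.9971, 0.0229, -0.0721, 0.5486], [0.072, -0.0057, -0.9974, 1.0744], [0.0, 0.0, 0.0, 1.0]]
{'clock': 0.1, 'q': array([ 1.17331484e+00,  9.17825513e-02,  1.23174093e+00, -2.43401477e-05,
        1.81979985e+00, -5.66946911e-02]), 'qd': array([ 0.00143756, -0.00187547, -0.00297839,  0.00119114, -0.00256009,
       -0.00072495]), 'joint_torque': array([ 2.77414823e-03, -4.47859704e+01, -4.07567203e+01,  6.99295755e-02,
        2.84937612e-02, -9.13219196e-05]), 'position': array([0.20044264, 0.56525219, 0.22163442]), 'orientation': array([[-9.42489965e-01,  3.34233818e-01, -6.48188017e-04],
       [ 3.34234438e-01,  9.42488602e-01, -1.60487766e-03],
       [ 7.45054295e-05, -1.72922785e-03, -9.99998502e-01]]), 'wrist_force': array([-0.25328649, -0.75275625, -0.08038472]), 'ft_torque': array([-0.00058954, -0.02398803,  0.04907667]), 'opening': 0.9978725481704065}
```

View pics/scene0.png

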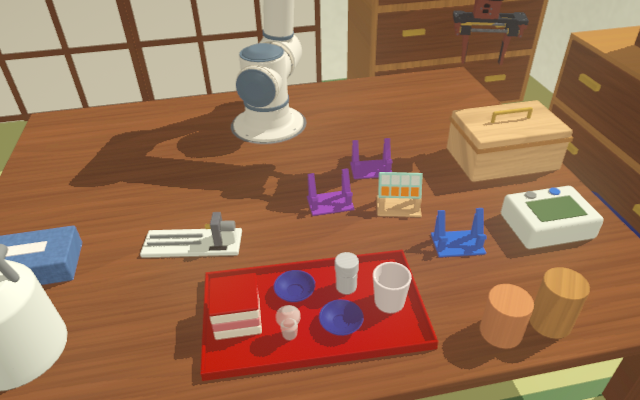

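View pics/top0.png

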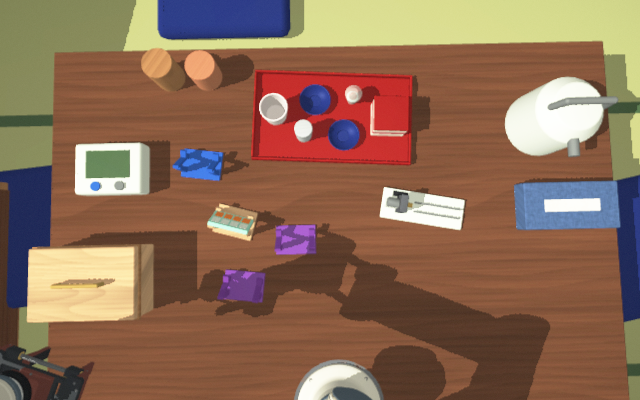

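The bamboo rest with the mint cassette is at scene (400,192) and top (233,222). Its look-alikes are purple at scene (330,192) and (371,160) and blue at (459,235). The white dock is at scene (192,242) and top (422,208), with its stop on the robot's left (+y). I'll confirm all of this in one enlarged montage.

```bash
python3 - <<'E'
import cv2,numpy as np
s=cv2.imread("pics/scene0.png");t=cv2.imread("pics/top0.png")
def c(im,x,y,w,h,k): return cv2.resize(im[y:y+h,x:x+w],None,fx=k,fy=k,interpolation=cv2.INTER_CUBIC)
# each 400x300
a=c(t,200,190,66,50,6);b=c(t,375,180,100,75,4)[:,:396];d=c(s,367,160,66,50,6);e=c(s,135,200,120,91,3.3)
e=c(s,138,204,110,75,3.6);
E=np.zeros((300,396,3),np.uint8);E[:270,:396]=e[:270,:396]
cv2.imwrite("pics/m0.png",np.vstack([np.hstack([a,b]),np.hstack([d,E])]))
E
```

```text
(no output)
```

View pics/m0.png

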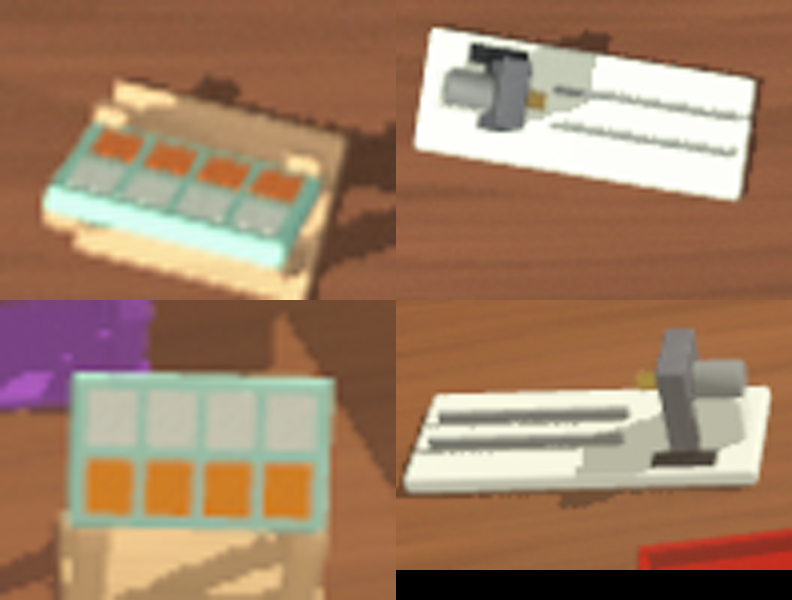

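The crop confirms the mint cassette on the bamboo rest, leaning towards the robot with its windowed face towards +x. The white dock has its stop and brass pin at the +y end. Next I fit both poses from corner pixels.

```bash
cat > h.py <<'E'
from bench import *
import cv2,numpy as np
from scipy.optimize import least_squares
from scipy.spatial.transform import Rotation as R
def proj(n,P):
    i=camera_info(n);M=np.array(i["camera_from_world"]);p=np.atleast_2d(P)@M[:3,:3].T+M[:3,3]
    return np.c_[p[:,0]/p[:,2]*i["fx"]+i["cx"],p[:,1]/p[:,2]*i["fy"]+i["cy"]]
def fit(obs,rot,z0,x0):
    # obs: (cam, local mm, pixel); unknown x,y,yaw
    f=lambda p:np.concatenate([proj(n,R.from_euler('z',p[2]).apply(rot.apply(np.array(l)/1e3))+[p[0],p[1],z0])[0]-u for n,l,u in obs])
    s=least_squares(f,x0,loss='soft_l1');return s.x,f(s.x).reshape(-1,2)
E
cat > fit0.py <<'E'
from h import *
px=lambda ox,oy,k:(lambda u,v:np.array([ox+(u+.5)/k-.5,oy+(v+.5)/k-.5]))
a=px(200,190,6);d=px(367,160,6);b=px(375,180,4);e=px(138,204,3.6)
T,S="top","scene"
o=[(T,(6,50,30),a(52,190)),(T,(6,-50,30),a(288,240)),(T,(-6,50,30),a(45,213)),(T,(-6,-50,30),a(280,266)),(T,(6,50,-30),a(97,124)),(T,(6,-50,-30),a(321,178)),
(S,(6,-50,30),d(73,80)),(S,(6,50,30),d(333,82)),(S,(6,-50,-30),d(69,224)),(S,(6,50,-30),d(325,228))]
p,r=fit(o,R.from_euler('y',-30,degrees=True),.065,[.5,.25,-.2]);print("cass",p,np.degrees(p[2]));print(np.round(r,1).tolist())
o=[(T,(40,130,12),b(34,27)),(T,(40,-85,12),b(360,78)),(T,(-40,-85,12),b(346,199)),(T,(-40,130,12),b(19,148)),
(S,(-40,-85,12),e(39,95)),(S,(-40,130,12),e(374,88)),(S,(40,130,12),e(361,180)),(S,(40,-85,12),e(8,187))]
p,r=fit(o,R.identity(),0,[.5,-.2,-.2]);print("dock",p,np.degrees(p[2]));print(np.round(r,1).tolist())
E
python3 fit0.py
```

```text
cass [ 0.47715854  0.25898608 -0.24482086] -14.027202002757663
[[-1.2, -0.2], [-0.2, 0.6], [-0.4, 0.1], [0.5, 0.4], [-0.7, -0.7], [0.2, -1.0], [-0.4, -0.7], [-0.6, -0.7], [-0.3, 0.7], [-0.2, 0.5]]
dock [ 0.4995178  -0.25447126 -0.1791624 ] -10.265249589790441
[[0.4, -0.5], [-0.3, -0.6], [-0.7, -0.7], [-0.3, -0.7], [-0.2, -0.2], [-0.2, -1.1], [-0.2, -2.4], [-0.5, -1.4]]
```

```bash
cat >> h.py <<'E'
C=np.array([.4772,.2590,.065]);RC=R.from_euler('z',-.2448)*R.from_euler('y',-30,degrees=True)
D=np.array([.4995,-.2545,0]);RD=R.from_euler('z',-.1792)
RG=R.from_euler('x',180,degrees=True)  # tool in cassette: y->?, z->-z
RG=R.from_matrix(np.array([[0,1,0],[1,0,0],[0,0,-1]]).T) # tool y=cass x, tool x=cass y, tool z=-cass z
def delta(pos,rot,p0=None,R0=None):
    o=get_obs();p0=o["position"] if p0 is None else p0;R0=R.from_matrix(o["orientation"]) if R0 is None else R0
    print("shift mm",np.round(R0.inv().apply(pos-p0)*1e3,1),"rot deg",np.round((R0.inv()*rot).as_rotvec(degrees=True),2))
E
python3 - <<'E'
from h import *
for z in(.111,-.009): delta(C+RC.apply([0,0,z]),RC*RG)
E
```

```text
shift mm [-308.  -201.4   60.8] rot deg [-24.39 -22.02  82.43]
shift mm [-367.7 -195.4  164.7] rot deg [-24.39 -22.02  82.43]
```

Call:
send_rows([
  [[-35,-23,0],[-2.6,-2.4,9],0],
  [[-70,-46,0],[-5.2,-4.8,18],0],
  [[-105,-69,0],[-7.9,-7.1,26.7],0],
  [[-140,-92,0],[-10.6,-9.6,35.8],0],
  [[-175,-115,0],[-13.3,-12,44.9],0],
  [[-210,-138,10],[-15.9,-14.4,53.9],0],
  [[-245,-160,20],[-18.6,-16.8,62.9],0],
  [[-280,-182,40],[-21.3,-19.2,72],0],
  [[-308,-201,61],[-24.4,-22,82.4],0],
  [[-308,-201,61],[-24.4,-22,82.4],0],
  [[-308,-201,61],[-24.4,-22,82.4],0],
], newtons=25)

```text
clock: 1.48
position: [0.4234, 0.2738, 0.1622]
orientation: [[0.239, 0.841, 0.485], [0.971, -0.208, -0.118], [0.002, 0.5, -0.866]]
wrist_force: [-0.1, -0.2, 0.6]
opening: 0.502
```

```bash
python3 - <<'E'
from h import *
delta(C+RC.apply([0,0,-.009]),RC*RG)
o=get_obs();print(o["clock"],o["q"].round(2),o["opening"])
s=camera("scene");t=camera("top")
k=lambda im,x,y,w,h,f:cv2.resize(im[y:y+h,x:x+w,::-1],None,fx=f,fy=f,interpolation=cv2.INTER_CUBIC)
cv2.imwrite("pics/m1.png",np.hstack([k(s,340,90,100,140,4),k(t,180,160,100,140,4)]))
E
```

```text
shift mm [ -1.7  -0.3 121.1] rot deg [-0.03 -0.18  0.12]
1.475 [ 0.81 -0.45  1.9  -0.45  1.43  1.05] 0.5016237874827176
```

View pics/m1.png

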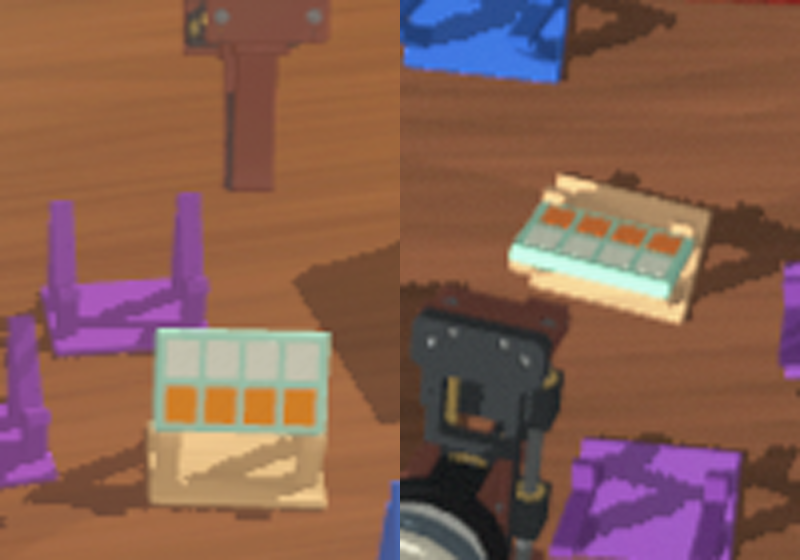

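The open finger hangs over the middle of the cassette in both views (scene crop finger tip near (250,188), cassette centre near (242,380)). Going in along the tool's z and closing.

Call:
send_rows([
  [[-2,0,40],[0,0,0],0],
  [[-2,0,80],[0,0,0],0],
  [[-2,0,105],[0,0,0],0],
  [[-2,0,120],[0,0,0],0],
  [[-2,0,120],[0,0,0],0],
  [[-2,0,120],[0,0,0],1],
  [[-2,0,120],[0,0,0],1],
  [[-2,0,120],[0,0,0],1],
  [[-2,0,120],[0,0,0],1],
  [[-2,0,120],[0,0,0],1],
  [[-2,0,120],[0,0,0],1],
], newtons=30)

```text
clock: 2.95
position: [0.4815, 0.2571, 0.0582]
orientation: [[0.242, 0.84, 0.486], [0.97, -0.21, -0.119], [0.002, 0.5, -0.866]]
wrist_force: [-3.4, -0.2, 4.6]
opening: 0.135
```

Gripped: the opening is 11.9 mm, which matches the thickness. Withdrawing along the tool's z.

Call:
send_rows([
  [[0,0,-15],[0,0,0],1],
  [[0,0,-45],[0,0,0],1],
  [[0,0,-90],[0,0,0],1],
  [[0,0,-130],[0,0,0],1],
  [[0,0,-130],[0,0,0],1],
  [[0,0,-130],[0,0,0],1],
])

```text
clock: 3.7
position: [0.418, 0.2721, 0.169]
orientation: [[0.242, 0.841, 0.485], [0.97, -0.209, -0.12], [0.0, 0.499, -0.866]]
wrist_force: [-0.9, -0.1, -1.2]
opening: 0.136
```

```bash
python3 - <<'E'
from h import *
o=get_obs();print(o["opening"],o["wrist_force"].round(1))
# cassette centre assumed 9 mm ahead... tool target: cassette upright over channel, bottom 60mm above floor
for y,h in((-.016,.07),):
  delta(D+RD.apply([0,y,.012+.03+h-.009]),RD*RG)
E
```

```text
0.13617950446819055 [-0.9 -0.1 -1.2]
shift mm [-507.3  146.8  160.5] rot deg [29.94  0.94 -3.63]
```

Call:
send_rows([
  [[-25,17,-2],[3,0,-0.4],1],
  [[-70,40,-5],[6,0.2,-0.8],1],
  [[-120,60,5],[9,0.3,-1.2],1],
  [[-170,75,20],[12,0.4,-1.5],1],
  [[-220,88,38],[15,0.5,-1.8],1],
  [[-270,100,58],[18,0.6,-2.2],1],
  [[-320,110,80],[21,0.7,-2.6],1],
  [[-370,120,102],[24,0.8,-3],1],
  [[-420,130,124],[27,0.9,-3.4],1],
  [[-470,140,145],[29.9,0.9,-3.6],1],
  [[-507,147,160],[29.9,0.9,-3.6],1],
  [[-507,147,160],[29.9,0.9,-3.6],1],
])

```text
clock: 5.2
position: [0.4949, -0.2718, 0.0998]
orientation: [[0.184, 0.983, -0.004], [0.983, -0.184, 0.004], [0.003, -0.005, -1.0]]
wrist_force: [-0.2, 0.6, -0.8]
opening: 0.135
```

Call:
send_rows([
  [[0,0,0],[0,0,0],1],
  [[0,0,0],[0,0,0],1],
])

```text
clock: 5.45
position: [0.4969, -0.2686, 0.1044]
orientation: [[0.178, 0.984, 0.002], [0.984, -0.178, 0.001], [0.001, 0.002, -1.0]]
wrist_force: [-0.4, 0.5, -0.8]
opening: 0.135
```

```bash
python3 - <<'E'
from h import *
o=get_obs();print(o["opening"],o["wrist_force"].round(1))
delta(D+RD.apply([0,-.016,.012+.03+.07-.009]),RD*RG)
s=camera("scene");t=camera("top")
cv2.imwrite("pics/s2.png",s[:,:,::-1]);cv2.imwrite("pics/t2.png",t[:,:,::-1])
k=lambda im,x,y,w,h,f:cv2.resize(im[y:y+h,x:x+w,::-1],None,fx=f,fy=f,interpolation=cv2.INTER_CUBIC)
a=k(s,130,150,130,120,6);cv2.imwrite("pics/m2.png",k(s,130,160,130,100,6))
E
```

```text
0.13514308259033855 [-0.4  0.5 -0.8]
shift mm [-1.7  0.   1.4] rot deg [ 0.11 -0.05  0.  ]
```

View pics/m2.png

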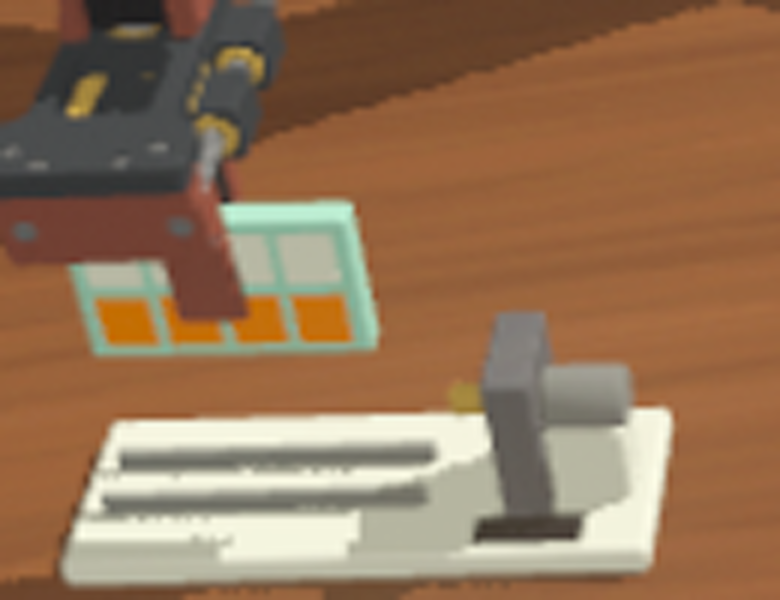

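```bash
cat > fit1.py <<'E'
from h import *
px=lambda ox,oy,k:(lambda u,v:np.array([ox+(u+.5)/k-.5,oy+(v+.5)/k-.5]))
b=px(375,180,4);e=px(130,160,6);T,S="top","scene"
o=[(T,(40,130,12),b(34,27)),(T,(40,-85,12),b(360,78)),(T,(-40,-85,12),b(346,199)),(T,(-40,130,12),b(19,148)),(T,(0,-75,20),b(341,135.5)),(T,(0,45,20),b(158,107.5)),(T,(0,59,52),b(149,100)),
(S,(-40,-85,12),e(115,421)),(S,(-40,130,12),e(672,410)),(S,(0,-75,17),e(111,474)),(S,(0,45,17),e(432,470)),(S,(0,59,52),e(450,396)),
(S,(-22,75,76),e(498,313)),(S,(22,75,76),e(483,388)),(S,(22,93,76),e(532,388)),(S,(-22,93,76),e(545,313))]
p,r=fit(o,R.identity(),0,[.5,-.2,-.2]);print("dock",p,np.degrees(p[2]));print(np.round(r,1).tolist())
ob=get_obs();P=ob["position"];print(P)
o=[(S,(6,-50,-30),e(97,355)),(S,(6,50,-30),e(366,351)),(S,(6,50,30),e(341,222)),(S,(-6,50,30),e(354,202)),(S,(-6,50,-30),e(378,338))]
for z in(.105,.110,.115,.12):
  p,r=fit(o,R.identity(),z,[.5,-.2,-.2]);print("cass",z,p,np.degrees(p[2]),np.round(r,1).tolist())
E
python3 fit1.py
```

```text
dock [ 0.49834601 -0.25422054 -0.18272672] -10.469470126147694
[[0.4, -0.2], [-0.3, -0.0], [-0.9, -0.1], [-0.4, -0.4], [-0.3, -0.0], [-0.1, -0.3], [-0.3, 0.2], [-0.2, -0.4], [-0.1, -1.1], [-0.0, 0.9], [-0.1, 0.1], [0.6, 0.5], [-0.4, -0.6], [-0.9, 0.0], [-0.7, -0.2], [-0.0, -0.8]]
[ 0.49717825 -0.26866014  0.1048759 ]
cass 0.105 [ 0.48790086 -0.26922708 -0.22066549] -12.64320112236988 [[0.2, -0.1], [0.9, 0.5], [-0.1, 0.2], [-1.0, 0.1], [0.1, -0.9]]
cass 0.11 [ 0.49426687 -0.26811058 -0.22697013] -13.004430495114605 [[-0.0, -0.1], [0.9, 0.6], [-0.1, 0.2], [-1.0, -0.0], [0.2, -0.8]]
cass 0.115 [ 0.50063434 -0.26699134 -0.23346641] -13.37664017543654 [[-0.2, -0.2], [1.0, 0.8], [-0.1, 0.2], [-0.9, -0.1], [0.3, -0.7]]
cass 0.12 [ 0.50700399 -0.26587934 -0.23995751] -13.74855284102743 [[-0.4, -0.2], [1.1, 0.9], [-0.1, 0.1], [-0.8, -0.1], [0.4, -0.6]]
```

```bash
sed -i 's/^D=.*/D=np.array([.4983,-.2542,0]);RD=R.from_euler("z",-.1827)/' h.py; python3 - <<'E'
from h import *
for h in(.012,0): delta(D+RD.apply([0,-.016,.042+h-.009]),RD*RG)
E
```

```text
shift mm [-1.6 -1.7 59.9] rot deg [ 0.15 -0.03  0.23]
shift mm [-1.6 -1.7 71.9] rot deg [ 0.15 -0.03  0.23]
```

Call:
send_rows([
  [[-1.5,-1.5,20],[0,0,0.2],1],
  [[-1.5,-1.5,40],[0,0,0.2],1],
  [[-1.5,-1.5,52],[0,0,0.2],1],
  [[-1.5,-1.5,58],[0,0,0.2],1],
  [[-1.5,-1.5,58],[0,0,0.2],1],
])

```text
clock: 6.18
position: [0.4951, -0.2707, 0.0458]
orientation: [[0.183, 0.983, 0.001], [0.983, -0.183, 0.001], [0.001, 0.001, -1.0]]
wrist_force: [0.3, 0.2, -0.7]
opening: 0.138
```

```bash
python3 - <<'E'
from h import *
print(get_obs()["wrist_force"].round(1))
delta(D+RD.apply([0,-.016,.042-.009]),RD*RG)
k=lambda im,x,y,w,h,f:cv2.resize(im[y:y+h,x:x+w,::-1],None,fx=f,fy=f,interpolation=cv2.INTER_CUBIC)
cv2.imwrite("pics/m3.png",np.vstack([k(camera("scene"),130,190,130,75,6)[:400],k(camera("top"),380,180,130,32,6)]))
E
```

```text
[ 0.3  0.2 -0.7]
shift mm [ 0.8  0.1 12.8] rot deg [ 0.06 -0.06 -0.06]
```

View pics/m3.png

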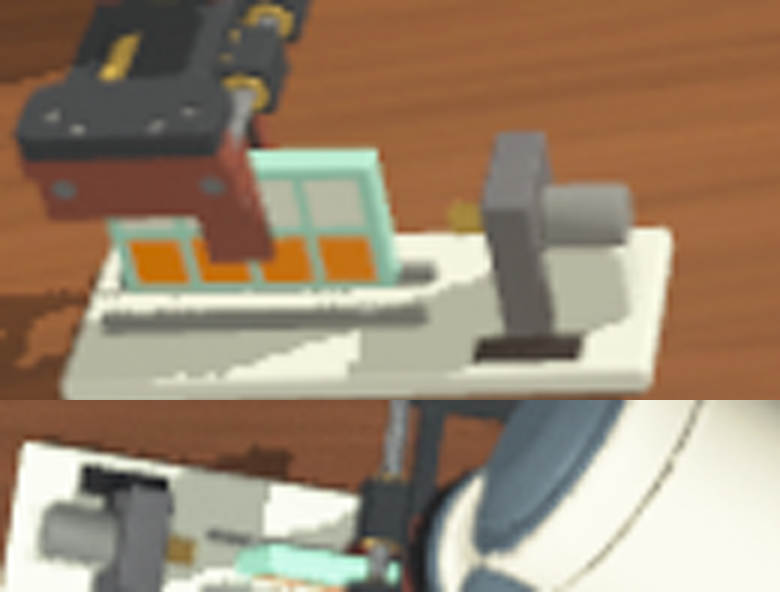

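The cassette hangs about 12 mm above the channel, between the rails (near bottom edge at crop (125–395,288), near rail at y 318), and is aligned. Lowering until the floor is felt.

Call:
send_rows([
  [[0.8,0,5],[0,0,0],1],
  [[0.8,0,9],[0,0,0],1],
  [[0.8,0,11],[0,0,0],1],
  [[0.8,0,11],[0,0,0],1],
  [[0.8,0,11],[0,0,0],1],
])

```text
clock: 6.9
position: [0.4955, -0.27, 0.0354]
orientation: [[0.183, 0.983, 0.002], [0.983, -0.183, 0.0], [0.001, 0.002, -1.0]]
wrist_force: [-0.4, -0.6, -0.7]
opening: 0.137
```

Call:
send_rows([
  [[0,0,1],[0,0,0],1],
  [[0,0,1.5],[0,0,0],1],
  [[0,0,1.5],[0,0,0],1],
  [[0,0,1.5],[0,0,0],1],
])

```text
clock: 7.4
position: [0.4956, -0.2701, 0.0342]
orientation: [[0.183, 0.983, 0.002], [0.983, -0.183, 0.0], [0.0, 0.002, -1.0]]
wrist_force: [-1.2, 0.7, 2.2]
opening: 0.138
```

Floor felt: the vertical force rose by about 3 N. Now sliding towards the stop, first up to the pin.

Call:
send_rows([
  [[0,0,0],[0,0,0],1],
  [[4,0,0],[0,0,0],1],
  [[8,0,0],[0,0,0],1],
  [[12,0,0],[0,0,0],1],
  [[16,0,0],[0,0,0],1],
  [[20,0,0],[0,0,0],1],
  [[24,0,0],[0,0,0],1],
  [[28,0,0],[0,0,0],1],
  [[31,0,0],[0,0,0],1],
  [[31,0,0],[0,0,0],1],
  [[31,0,0],[0,0,0],1],
], newtons=40)

```text
clock: 8.78
position: [0.5012, -0.2402, 0.0343]
orientation: [[0.183, 0.983, 0.002], [0.983, -0.183, -0.001], [-0.001, 0.003, -1.0]]
wrist_force: [-1.6, -6.0, 4.0]
opening: 0.137
```

```bash
python3 - <<'E'
from h import *
o=get_obs();print(RD.inv().apply(o["wrist_force"]).round(1),(RD.inv().apply(o["position"]-D)*1e3).round(1))
E
```

```text
[-0.4 -6.2  4. ] [ 0.3 14.3 34.3]
```

Call:
send_rows([
  [[1.5,0,0],[0,0,0],1],
  [[3,0,0],[0,0,0],1],
  [[4.5,0,0],[0,0,0],1],
  [[6,0,0],[0,0,0],1],
  [[7,0,0],[0,0,0],1],
  [[7,0,0],[0,0,0],1],
])

```text
clock: 9.52
position: [0.5023, -0.2342, 0.0343]
orientation: [[0.183, 0.983, 0.002], [0.983, -0.183, -0.003], [-0.002, 0.003, -1.0]]
wrist_force: [-1.7, -8.3, 5.2]
opening: 0.135
```

Call:
send_rows([
  [[0.5,0,0],[0,0,0],1],
  [[1,0,0],[0,0,0],1],
  [[1,0,0],[0,0,0],1],
])

```text
clock: 9.9
position: [0.5025, -0.2333, 0.0343]
orientation: [[0.184, 0.983, 0.002], [0.983, -0.183, -0.003], [-0.003, 0.003, -1.0]]
wrist_force: [-2.2, -9.0, 4.4]
opening: 0.135
```

Call:
send_rows([
  [[0.5,0,0],[0,0,0],1],
  [[1,0,0],[0,0,0],1],
  [[1,0,0],[0,0,0],1],
])

```text
clock: 10.28
position: [0.5026, -0.2325, 0.0344]
orientation: [[0.184, 0.983, 0.002], [0.983, -0.184, -0.003], [-0.003, 0.003, -1.0]]
wrist_force: [-1.8, -9.1, 4.4]
opening: 0.136
```

Call:
send_rows([
  [[0.5,0,0],[0,0,0],1],
  [[1,0,0],[0,0,0],1],
  [[1,0,0],[0,0,0],1],
])

```text
clock: 10.65
position: [0.5027, -0.2318, 0.0344]
orientation: [[0.184, 0.983, 0.002], [0.983, -0.184, -0.004], [-0.003, 0.003, -1.0]]
wrist_force: [-2.1, -10.1, 4.4]
opening: 0.133
```

Call:
send_rows([
  [[0.5,0,0],[0,0,0],1],
  [[1,0,0],[0,0,0],1],
  [[1,0,0],[0,0,0],1],
])

```text
clock: 11.02
position: [0.5027, -0.2318, 0.0345]
orientation: [[0.184, 0.983, 0.002], [0.983, -0.184, -0.006], [-0.005, 0.003, -1.0]]
wrist_force: [-2.3, -13.2, 3.7]
opening: 0.133
```

Call:
send_rows([
  [[0.5,0,0],[0,0,0],1],
  [[1,0,0],[0,0,0],1],
  [[1,0,0],[0,0,0],1],
])

```text
clock: 11.4
position: [0.5027, -0.2317, 0.0345]
orientation: [[0.185, 0.983, 0.002], [0.983, -0.185, -0.007], [-0.007, 0.003, -1.0]]
wrist_force: [-3.6, -16.1, 3.6]
opening: 0.136
```

The TCP has stopped at the same spot while the force rises about 3 N per mm, so the stop is met. One last look before handing in.

```bash
python3 - <<'E'
from h import *
k=lambda im,x,y,w,h,f:cv2.resize(im[y:y+h,x:x+w,::-1],None,fx=f,fy=f,interpolation=cv2.INTER_CUBIC)
cv2.imwrite("pics/m4.png",k(camera("scene"),130,175,130,95,6))
o=get_obs();print(RD.inv().apply(o["wrist_force"]).round(1),(RD.inv().apply(o["position"]-D)*1e3).round(1),o["qd"].round(4))
E
```

```text
[ -0.4 -16.4   2.7] [ 0.2 22.9 34.5] [-0.      0.0013  0.0001 -0.0006 -0.0013 -0.0005]
```

View pics/m4.png

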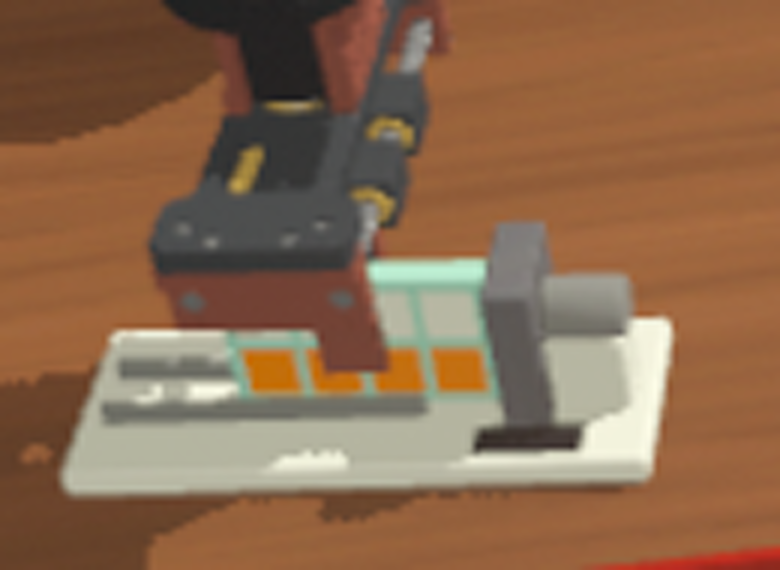

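The cassette stands upright between the rails, its end flush against the stop (crop x≈490) with the pin no longer visible. Handing in.

```bash
python3 -c "
from bench import *
print(job_done()); o=get_obs(); print(o['clock'],o['wrist_force'].round(1),o['opening'])"
```

```text
the job is handed in; nothing more can be done
None
the job is handed in; nothing more can be done
```

I handed the job in with the cassette upright in the dock channel, still gripped and pressed against the steel stop. Handing in gives no verdict, so what follows rests on my own last checks.

I took the cassette off the bamboo rest along its 30° tilt, lifted it and stood it upright in the channel short of the pin. From there I slid it in small steps until it met the stop.

- **At the stop:** over the last two 1 mm steps the tool stayed put to within 0.1 mm while the push rose about 3 N per mm, to about 16 N. Of that, the spring takes 6.3 N. I estimate about 7 N on the stop after allowing for floor friction, well under the 40 N limit.
- **Position:** the tool was within 1 mm of the channel's middle line, tilted less than 0.01 rad. Its height was within 0.3 mm of where the cassette first touched the floor, and the joints were practically still.
- **Grip:** set to 40 N, with the fingers open about 12 mm, the cassette's thickness.
- **Picture:** the last view shows the cassette between the rails, flush with the stop, and the pin no longer visible.
- **Small disagreement:** the tool stopped at dock y = 22.9 mm, where my estimate of the grip offset put it at about 24 mm. That is within the camera calibration error.
- **Not measured:** I did not measure the pin's travel or the force on the stop directly. I also did not look at the tray again, though the arm never went near it.

The job took about 11.5 s of the 48 s allowed, and I viewed 7 pictures.

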